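Put the stain markers back in their cups

TASK

The touch-up on the sunburst guitar is done: put the amber (orange) stain marker into the orange cup of the holder and the dark brown one into the dark brown cup, each cap-down as it stands now and dropped fully to the bottom of its cup.

Things in the scene. Friction and masses are not known exactly. Their poses are not given: they have to be found in the camera images.
- amber_center (a point): Amber stain marker: a round stick 24 mm in diameter, 120 mm tall, 30 to 65 g, standing loose and upright on its black cap (lowest 36 mm); the barrel above is bright amber orange. This point is its centre, 60 mm below its top; z points up along it. Grip it above the middle. Other markers stand 100 mm or more away, centre to centre.
- walnut_center (a point): Walnut stain marker: a round stick 24 mm in diameter, 120 mm tall, 30 to 65 g, standing loose and upright on its black cap (lowest 36 mm); the barrel above is dark brown. This point is its centre, 60 mm below its top; z points up along it. Grip it above the middle. Other markers stand 100 mm or more away, centre to centre. Red and ivory ones are not wanted.
- amber_cup (a point): Orange cup of the fixed marker holder: centre of its mouth, at rim height, 88 mm above the table. Rim 68 mm across outside, 60 mm inside, narrowing over the top 22 mm to a 34 mm bore; inner floor 74 mm below this point. z up, y along the holder's wooden foot (100 x 220 mm, 10 mm thick); its two cups are 120 mm apart. Starts empty; a seated marker stands 46 mm out of it.
- walnut_cup (a point): Dark brown cup of the fixed marker holder: centre of its mouth, at rim height, 88 mm above the table. Rim 68 mm across outside, 60 mm inside, narrowing over the top 22 mm to a 34 mm bore; inner floor 74 mm below this point. z up, y along the holder's wooden foot (100 x 220 mm, 10 mm thick); its two cups are 120 mm apart. Starts empty; a seated marker stands 46 mm out of it.
There are look-alikes about, which are no part of the job. What is shaped like the part that bears amber_center but blue or green is not meant.

How it is judged:
At the end, for the whole second after the job is handed in: Both markers stand cap-down at the bottom of the cup of their own colour: centre within 15 mm of the cup's axis seen from above, at least 4 mm below rim height (seated it is 14 mm below), and leaning by less than 17 degrees (horizontal distance between amber_center and amber_cup below 0.015 m and z of amber_center in the frame of amber_cup below -0.004 m and angle between each of amber_center, walnut_center's own z axis and vertical below 0.3 rad and horizontal distance between walnut_center and walnut_cup below 0.015 m and z of walnut_center in the frame of walnut_cup below -0.004 m); the robot touches nothing.
It also fails if it takes over 59 s, if anything falls off the work surface, if the arm or the gripper's body presses on something with over 40 N, if the wrist force passes 120 N, or if a joint passes its speed limit or range.

ROBOT

A 6-joint arm with a two-finger parallel gripper is mounted at the origin on the work surface. World frame = base frame: x ahead of the robot, y to its left, z up, the work surface at z = 0. Lengths are in m, angles in rad, forces in N, time in s.
With the tool pointing down it reaches from about 0.375 to 0.9 m from the base axis. Payload 3.1 kg.
Tool frame: the origin (TCP) lies midway between the tips of the shut fingers; the grasp point (between the pads) lies 19 mm behind it; z points along the fingers, y is the line along which they close (so a half turn about z gives the same grasp; the last joint's range is limited). The gripper opens to 85 mm and grips with 20 to 120 N. Pads are 22 mm wide; open, the fingers measure 114 mm over their backs; the gripper's body (76 mm by 85 mm) begins 54 mm behind the grasp point. The pads swing forward as they close: fully open they stand 13 mm farther back than shut.
Start: joints at [-1.454, 0.527, 1.433, -0, 1.181, -0.178], TCP at [0.182, -0.598, 0.231] pointing down, gripper open.
Joint ranges: [-3.08, 3.08], [-0.75, 2.2], [0.22, 2.44], [-1.43, 4.57], [0, 2.65], [-2.85, 2.85]. Speed limits (rad/s): [2.79, 2.79, 3.14, 3.14, 3.14, 3.14].

INTERFACE

Orientations are given as a unit quaternion [x, y, z, w].
In Python, from station import manip gives the robot as it stands.
- The arm moves only by the tool step_arm, never from a script. Its argument "targets" is text: rows parted by semicolons, each of 4 numbers parted by spaces: the shift along the tool's x, y, z in mm, then the turn about the tool's z in degrees. A call has 1 to 12 rows; each row is the pose to reach, as a shift and turn from the pose commanded when the call began, along the tool's axes at that moment; what a row does not reach only later rows make up. A row lasts 1/10 s, in which the tool goes at most 50 mm and 8.59 degrees, less where a joint would pass 70% of its speed; a pose out of reach is approached as far as the arm can. A call with a gripper value outside its range is refused whole. "gripper" is the closure, from 0 (fully open) to 1 (shut), set as the call begins (left out, the last holds). The fingers move at their own pace and stop on an object; "squeeze" is the grip in N (left out, the last holds). Time passes only in rows, so rows that repeat a pose let the fingers close. It gives the time, the measured TCP pose, the force, the opening and the grip force at its end, in the units of the state.
- manip.sense(): the state, without advancing time (a new reading comes with each control period).
- manip.snapshot(name): name is "scene" or "top"; returns the picture (384x512x3 uint8, red, green, blue); there is no depth.
- manip.get_calibration(name): a dict with "fov_y" (degrees; the focal length in pixels is half the picture's height over the tangent of half this angle, whatever the lens; pixels are square), "cx", "cy" (the principal point, pixels), "k1" (the pictures are not rectified: a ray, as slopes to the right and down, at radius r is drawn at 1 + k1 r^2 times it, then the intrinsics apply), "extrinsics" (4x4, takes a point from camera to world coordinates). Camera axes: x right, y down, z forward; pixel columns grow to the right and rows downward; lengths in m; the calibration is good to about 2 mm. A picture is of the moment at which its call begins. get_calibration takes no time and is no camera call.
- manip.sign_off(): hands the job in; it is judged then, once.
Trained networks look in the newest picture that a camera, given by its name, has taken for a name from the list of things; names that differ only in an ending like _2 or _b are one class to them, and where a whole thing is asked for, a point or a joint stands for the part that bears it (a point fixed in the world has none). Each returns a list of dicts, best first, with "p" (0 to 1); they miss things now and then, are a little off and sometimes report something else, mostly with a low value. They report only what shows in the picture. A call takes as long as a camera call. They do not tell look-alikes from the thing itself.
- manip.recognise(camera, query): "position" ([column, row] in pixels, amid what is visible of it).
- manip.masks_of(camera, query): "pixels" (384x512 bool, what is visible of it) and "position" ([column, row] in pixels, amid what is visible of it).
- manip.mark_of(camera, query): "position" ([column, row] in pixels: a listed point, or the origin of a listed thing).
The state is a dict: "t": time; "q": joint angles; "qd": joint speeds; "tau": joint torques, N m; "tcp_pos": TCP position; "tool_rot": TCP orientation; "force": force on the tool from outside, world axes, zero at the start; "ft_torque": the same for the moment, N m; "finger_gap": opening from 0.0 (shut) to 1.0 (fully open); "gripper_force": force on a finger pad.
Only numpy, scipy, OpenCV 4.12 (cv2) and the standard library are available. Lean on these libraries where they do the work, as an engineer would, in place of code of your own. Each camera call takes 0.05 s, during which the arm holds its last target. There are 200 camera calls.

## Working session

There is one attempt and no reset: what is moved stays moved. The work goes in short steps, Python scripts to look and compute and a tool call to move; the robot and the scene stay as the last step left them, time stands still between calls to the robot, and variables do not carry over. Pictures are saved under pics/ and viewed, at most 10 in all, crops included, and the job is handed in when it is done.

Besides the shell and the picture viewer there is one more tool, called after "Request:" as name(argument=value, ...) on one line, values as JSON. step_arm: Moves the arm, as the interface text tells. Its arguments: {"type":"object","properties":{"targets":{"type":"string"},"gripper":{"type":"number"},"squeeze":{"type":"number"}},"required":["targets"]}

```bash
mkdir -p pics; cat > h.py <<'E'
import numpy as np,cv2
from station import manip as m
def ray(cam,px):
    c=m.get_calibration(cam);f=192/np.tan(np.radians(c["fov_y"])/2)
    K=np.array([[f,0,c["cx"]],[0,f,c["cy"]],[0,0,1.]])
    u=cv2.undistortPoints(np.array([[px]],float),K,np.array([c["k1"],0,0,0.]))[0,0]
    E=np.array(c["extrinsics"]);return E[:3,3],E[:3,:3]@np.array([u[0],u[1],1])
def at_z(cam,px,z):
    o,d=ray(cam,px);return o+d*(z-o[2])/d[2]
def proj(cam,P):
    c=m.get_calibration(cam);f=192/np.tan(np.radians(c["fov_y"])/2)
    E=np.linalg.inv(np.array(c["extrinsics"]));p=E[:3,:3]@np.array(P)+E[:3,3];s=p[:2]/p[2]
    return s*(1+c["k1"]*(s@s))*f+[c["cx"],c["cy"]]
E
python3 - <<'E'
from h import *
ims=[]
for c in("scene","top"):
    im=m.snapshot(c);cv2.imwrite(f"pics/{c}0.png",im[...,::-1])
    print(c,np.round(m.get_calibration(c)["extrinsics"],3).tolist(),m.get_calibration(c)["fov_y"],m.get_calibration(c)["k1"])
    for q,z in(("amber_center",.06),("walnut_center",.06),("amber_cup",.088),("walnut_cup",.088)):
        for r in m.mark_of(c,q):
            x,y=map(int,r["position"]);x=min(max(x,0),511);y=min(max(y,0),383)
            print(q,round(r["p"],2),np.round(r["position"],1),np.round(at_z(c,r["position"],z),3),im[y,x])
s=m.sense();print(s["t"],s["tcp_pos"],s["tool_rot"])
E
```

```text
scene [[0.826, 0.458, -0.33, 0.806], [0.564, -0.671, 0.481, -0.372], [-0.001, -0.583, -0.812, 0.792], [0.0, 0.0, 0.0, 1.0]] 53.0390447847199 -0.1053825365785869
amber_center 0.93 [228.4 227.6] [ 0.51  -0.031  0.06 ] [19 50 23]
amber_center 0.84 [198.6 222.3] [ 0.446 -0.058  0.06 ] [90 50 17]
amber_center 0.59 [178.8 209.4] [ 0.386 -0.056  0.06 ] [76 77 73]
walnut_center 0.69 [246.2 257.4] [ 0.585 -0.069  0.06 ] [42 24 12]
amber_cup 0.79 [301.8 134.7] [0.511 0.288 0.088] [141  80  25]
walnut_cup 0.69 [293.3 168.7] [0.552 0.177 0.088] [67 34 15]
top [[0.004, -0.984, 0.18, 0.355], [-1.0, -0.009, -0.027, 0.048], [0.028, -0.18, -0.983, 0.981], [0.0, 0.0, 0.0, 1.0]] 46.97876513484296 -0.05065490236589736
amber_center 0.69 [286.9 259.3] [ 0.389 -0.054  0.06 ] [ 49  67 126]
amber_center 0.56 [275.5 206.9] [ 0.498 -0.031  0.06 ] [38 46 19]
walnut_center 0.53 [295.  167.9] [ 0.583 -0.074  0.06 ] [45 31 14]
amber_cup 0.83 [125.1 196.9] [0.512 0.279 0.088] [64 33  8]
walnut_cup 0.94 [180.1 179.5] [0.549 0.168 0.088] [43 25  8]
0.5 [ 0.18221069 -0.59779467  0.23127006] [ 9.89082047e-01  1.47365876e-01  7.10038292e-06 -4.98663632e-05]
```

```bash
python3 - <<'E'
import cv2,numpy as np
a=cv2.imread("pics/scene0.png");b=cv2.imread("pics/top0.png")
a=cv2.resize(a[100:310,110:360],(800,600)[:1]*1+(672,) if 0 else (714,600));cv2.imwrite("pics/sc.png",a)
cv2.imwrite("pics/tc.png",cv2.resize(b,(800,600)))
E
```

```text
(no output)
```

View pics/sc.png

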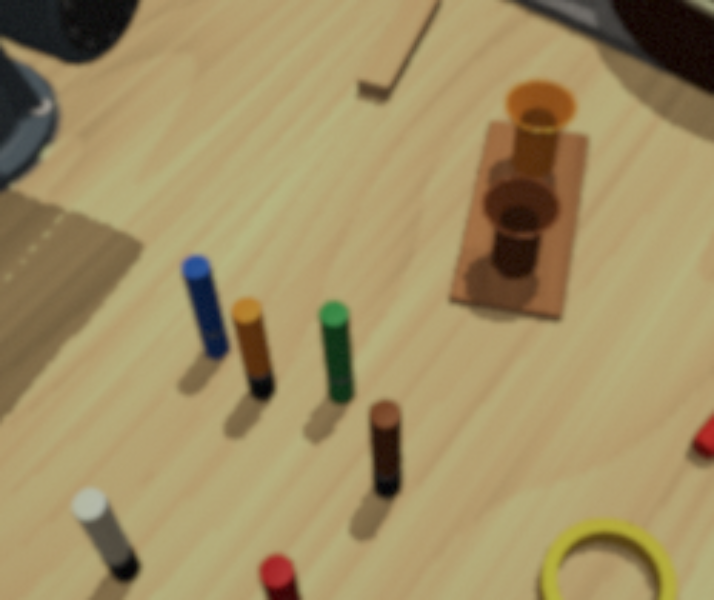

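View pics/tc.png

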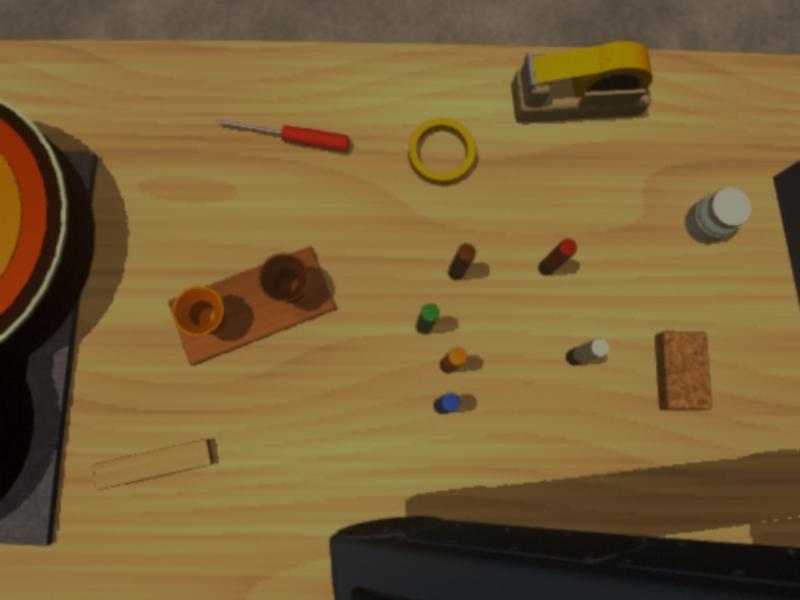

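The scene crop shows the amber marker at full-picture px (199,222), with blue (179,209) and green (228,228) look-alikes about 60 mm either side. Walnut is at (246,257), with red and ivory farther off, the orange cup at (302,135) and the brown cup at (293,169). Only (199,222) has an amber barrel on a black cap, and only (246,257) has a brown one. Next I refine these with a model fit.

```bash
cat >> h.py <<'E'
from scipy.optimize import minimize
T=np.linspace(0,2*np.pi,40,endpoint=False)
def ring(x,y,r,z): return [(x+r*np.cos(t),y+r*np.sin(t),z) for t in T]
MARK=[[(.012,.036),(.012,.12)]]; FULL=[[(.012,0),(.012,.12)]]; CUP=[[(.034,.088),(.034,.085),(.021,.066)],[(.021,.066),(.021,.010)]]
def draw(cam,x,y,model):
    s=np.zeros((384*4,512*4),np.uint8)
    for part in model:
        p=np.array([proj(cam,P) for r,z in part for P in ring(x,y,r,z)])
        cv2.fillConvexPoly(s,cv2.convexHull(np.round((p+.5)*4).astype(np.int32)),255)
    return cv2.resize(s,(512,384),interpolation=cv2.INTER_AREA)/255.
def fit(masks,x0,model):
    def cost(v): return sum(1-np.minimum(a,k).sum()/np.maximum(a,k).sum() for c,k in masks.items() for a in[draw(c,*v,model)])
    r=minimize(cost,x0,method="Nelder-Mead",options=dict(initial_simplex=np.array(x0)+[[0,0],[.008,0],[0,.008]],xatol=2e-4,fatol=1e-4));return r.x,r.fun
E
python3 - <<'E'
from h import *
G={"amber_center":(.446,-.058,FULL),"walnut_center":(.584,-.071,FULL),"amber_cup":(.511,.284,CUP),"walnut_cup":(.55,.172,CUP)}
M={}
ims={c:m.snapshot(c) for c in("scene","top")}
for q,(x,y,mod) in G.items():
    for c in ims:
        R=m.masks_of(c,q);e=draw(c,x,y,mod)
        for r in R:
            k=r["pixels"].astype(float);i=np.minimum(e,k).sum()/np.maximum(e,k).sum()
            print(q,c,round(r["p"],2),int(k.sum()),"iou",round(i,2))
            if i>.3: M.setdefault(q,{})[c]=k
    for sub in(["scene"],["top"],["scene","top"]):
        mm={c:M.get(q,{})[c] for c in sub if c in M.get(q,{})}
        if mm: v,f=fit(mm,(x,y),mod);print(q,sub,v.round(4),round(f,3))
    # neighbours
from scipy.spatial.transform import Rotation as Ro
print(Ro.from_quat(m.sense()["tool_rot"]).as_matrix().round(3))
E
```

```text
amber_center scene 0.74 381 iou 0.0
amber_center scene 0.59 387 iou 0.92
amber_center scene 0.55 322 iou 0.0
amber_center top 0.49 186 iou 0.81
amber_center top 0.47 187 iou 0.0
amber_center top 0.45 185 iou 0.0Traceback (most recent call last):
  File "<stdin>", line 14, in <module>
  File "h.py", line 26, in fit
    r=minimize(cost,x0,method="Nelder-Mead",options=dict(initial_simplex=np.array(x0)+[[0,0],[.008,0],[0,.008]],xatol=2e-4,fatol=1e-4));return r.x,r.fun
    res = _minimize_neldermead(fun, x0, args, callback, bounds=bounds,
                               **options)
    fxr = func(xr)
    fx = function(np.copy(x), *(wrapper_args + args))
  File "h.py", line 25, in cost
    def cost(v): return sum(1-np.minimum(a,k).sum()/np.maximum(a,k).sum() for c,k in masks.items() for a in[draw(c,*v,model)])
                        ~~~^^^^^^^^^^^^^^^^^^^^^^^^^^^^^^^^^^^^^^^^^^^^^^^^^^^^^^^^^^^^^^^^^^^^^^^^^^^^^^^^^^^^^^^^^^^^^^^^^^^
  File "h.py", line 25, in <genexpr>
    def cost(v): return sum(1-np.minimum(a,k).sum()/np.maximum(a,k).sum() for c,k in masks.items() for a in[draw(c,*v,model)])
                                                                                                            ~~~~^^^^^^^^^^^^
  File "h.py", line 21, in draw
    p=np.array([proj(cam,P) for r,z in part for P in ring(x,y,r,z)])
                ~~~~^^^^^^^
  File "h.py", line 11, in proj
    c=m.get_calibration(cam);f=192/np.tan(np.radians(c["fov_y"])/2)
ValueError: time passes only in moves, steps and waits
```

```bash
sed -i 's/c=m.get_calibration(cam)/c=CAL[cam]/; 2a CAL={k:m.get_calibration(k) for k in("scene","top")}' h.py
cat > loc.py <<'E'
from h import *
def locate(G,verbose=True):
    out={};[m.snapshot(c) for c in("scene","top")]
    for q,(x,y,mod) in G.items():
        M={}
        for c in("scene","top"):
            e=draw(c,x,y,mod)
            for r in m.masks_of(c,q):
                k=r["pixels"].astype(float);i=np.minimum(e,k).sum()/np.maximum(e,k).sum()
                if i>.3: M[c]=k
        for sub in(["scene"],["top"],["scene","top"]):
            mm={c:M[c] for c in sub if c in M}
            if mm: v,f=fit(mm,(x,y),mod);print(q,sub,v.round(4),round(f,3))
        out[q]=v if M else None
    return out
E
python3 - <<'E'
from loc import *
from scipy.spatial.transform import Rotation as Ro
s=m.sense();R=Ro.from_quat(s["tool_rot"]).as_matrix();print(s["t"],R.round(3).tolist())
o=locate({"amber_center":(.446,-.058,FULL),"walnut_center":(.584,-.071,FULL),"amber_cup":(.511,.284,CUP),"walnut_cup":(.55,.172,CUP)})
for q,v in o.items(): print(q,(R.T@(np.array([*v,.2])-s["tcp_pos"])*1000).round(1))
E
```

```text
0.7 [[0.957, 0.291, 0.0], [0.291, -0.957, -0.0], [0.0, 0.0, -1.0]]
amber_center ['scene'] [ 0.4468 -0.0593] 0.186
amber_center ['top'] [ 0.4491 -0.0588] 0.106
amber_center ['scene', 'top'] [ 0.449  -0.0591] 0.311
walnut_center ['scene'] [ 0.5824 -0.0718] 0.081
walnut_center ['top'] [ 0.5853 -0.0714] 0.144
walnut_center ['scene', 'top'] [ 0.583  -0.0717] 0.26
amber_center [ 412.2 -437.6   31.3]
walnut_center [ 536.7 -386.5   31.4]Traceback (most recent call last):
  File "<stdin>", line 5, in <module>
TypeError: Value after * must be an iterable, not NoneType
```

Cups have no masks, so I check the mouth positions by overlaying the rim circle: scene estimate in green, top estimate in magenta.

```bash
python3 - <<'E'
from h import *
tiles=[]
C=[((.511,.288),(.552,.177),(0,255,0)),((.512,.279),(.549,.168),(255,0,255))]
for c,b in(("scene",(262,110,70,90)),("top",(100,150,110,70))):
    im=cv2.imread(f"pics/{c}0.png");x,y,w,h=b;s=5
    t=cv2.resize(im[y:y+h,x:x+w],None,fx=s,fy=s,interpolation=cv2.INTER_CUBIC);t=cv2.convertScaleAbs(t,alpha=1.6)
    for a,bb,col in C:
        for v in(a,bb):
            p=np.array([proj(c,P) for P in ring(*v,.034,.088)])
            cv2.polylines(t,[np.round((p+.5-[x,y])*s).astype(np.int32)],True,col,1)
    tiles.append(t)
W=np.zeros((450,350+440,3),np.uint8);W[:,:350]=tiles[0][:450];W[:350,350:]=tiles[1][:350,:440]
cv2.imwrite("pics/cups.png",W)
E
```

```text
(no output)
```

View pics/cups.png

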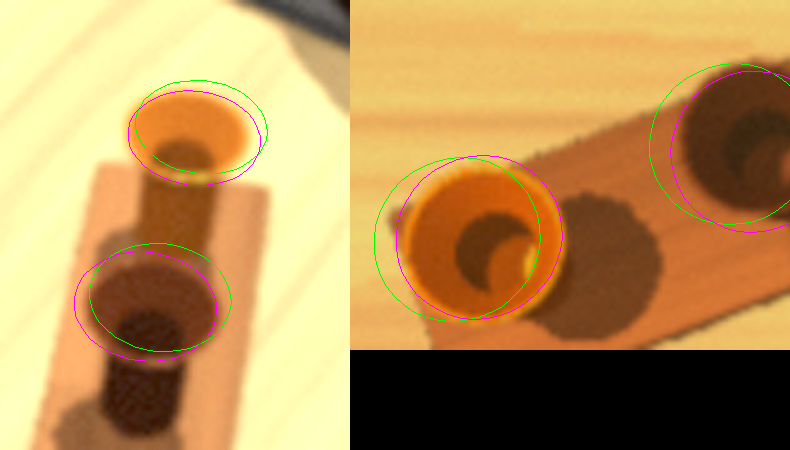

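```bash
python3 - <<'E'
from h import *
for n,a,b in(("amber",(299.1,136.3),(125.9,198.3)),("walnut",(291.7,170.7),(181.1,177.3))):
    print(n,at_z("scene",a,.088).round(4),at_z("top",b,.088).round(4))
E
```

```text
amber [0.5086 0.279  0.088 ] [0.5089 0.2774 0.088 ]
walnut [0.5518 0.1691 0.088 ] [0.5539 0.1661 0.088 ]
```

Cup mouths come out at amber (.509,.279) and walnut (.552,.167), with both views agreeing to about 3 mm and a spacing of 119 mm. The tool's closing axis (107°) already runs across the blue–green line, so no turn is needed.

Request:
step_arm(targets="411 -437 0 0;411 -437 0 0;411 -437 0 0;411 -437 0 0;411 -437 0 0;411 -437 0 0;411 -437 0 0;411 -437 0 0;411 -437 0 0;411 -437 0 0;411 -437 0 0;411 -437 0 0", gripper=0)

```text
t: 2.4
tcp_pos: [0.4488, -0.0581, 0.2317]
tool_rot: [0.989, 0.147, 0.001, 0.0]
force: [0.3, -1.4, 0.1]
finger_gap: 1.0
gripper_force: 0.0
```

Request:
step_arm(targets="0 0 0 0;0 0 0 0;0 0 0 0;0 0 0 0")

```text
t: 2.8
tcp_pos: [0.4476, -0.0615, 0.2313]
tool_rot: [0.989, 0.146, -0.0, 0.0]
force: [-0.1, -0.2, -0.6]
finger_gap: 0.999
gripper_force: 0.0
```

Request:
step_arm(targets="1 -2 40 0;1 -2 80 0;1 -2 115 0;1 -2 140 0;1 -2 156 0;1 -2 156 0;1 -2 156 0")

```text
t: 3.5
tcp_pos: [0.4483, -0.059, 0.0754]
tool_rot: [0.989, 0.146, -0.0, -0.0]
force: [-0.7, 0.4, -0.6]
finger_gap: 0.999
gripper_force: 0.0
```

Request:
step_arm(targets="0 0 0 0;0 0 0 0;0 0 0 0;0 0 0 0;0 0 0 0;0 0 0 0;0 0 0 0;0 0 0 0;0 0 0 0;0 0 0 0", gripper=1, squeeze=40)

```text
t: 4.5
tcp_pos: [0.4487, -0.0578, 0.0759]
tool_rot: [0.989, 0.147, 0.0, 0.0]
force: [-0.7, 0.5, 6.1]
finger_gap: 0.272
gripper_force: 38.9
```

Request:
step_arm(targets="0 0 -30 0;0 0 -60 0;0 0 -100 0;0 0 -140 0;0 0 -140 0;0 0 -140 0")

```text
t: 5.1
tcp_pos: [0.4485, -0.0577, 0.216]
tool_rot: [0.989, 0.147, 0.001, 0.001]
force: [-0.6, -0.2, -0.4]
finger_gap: 0.272
gripper_force: 39.3
```

```bash
python3 - <<'E'
from h import *
from scipy.spatial.transform import Rotation as Ro
s=m.sense();R=Ro.from_quat(s["tool_rot"]).as_matrix();print(s["t"],s["tcp_pos"])
print((R.T@(np.array([.509,.2785,.1])-s["tcp_pos"])*1000).round(1))
a=m.snapshot("scene")[...,::-1];b=m.snapshot("top")[...,::-1]
cv2.imwrite("pics/g1.png",np.hstack([cv2.resize(a[110:310,120:320],(400,400)),cv2.resize(b[120:320,180:380],(400,400))]))
E
```

```text
5.1 [ 0.44850219 -0.05772195  0.21598173]
[ 155.8 -304.1  115.8]
```

View pics/g1.png

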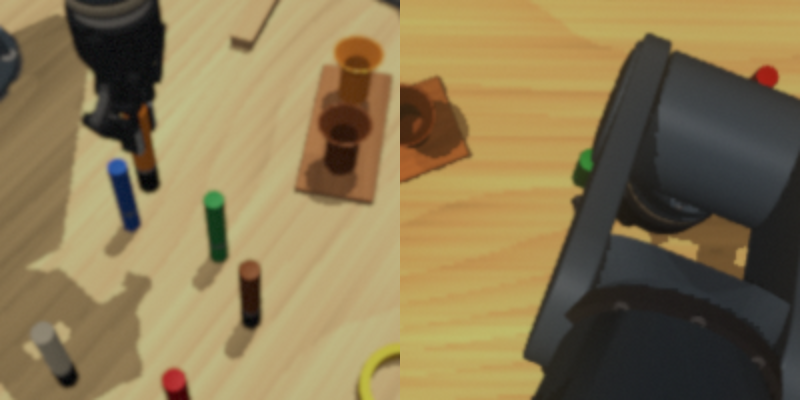

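Amber is held upright (scene px ≈(193,175)), and its cap bottom at z≈0.14 clears the rim.

Request:
step_arm(targets="20 -40 -15 0;40 -80 -15 0;60 -118 -15 0;80 -156 -15 0;100 -194 -15 0;120 -234 -15 0;138 -270 -15 0;150 -293 -15 0;156 -304 -15 0;156 -304 -15 0;156 -304 -15 0;156 -304 -15 0")

```text
t: 6.4
tcp_pos: [0.5085, 0.2769, 0.2298]
tool_rot: [0.989, 0.147, -0.001, 0.0]
force: [0.3, 0.5, -0.1]
finger_gap: 0.269
gripper_force: 39.4
```

Request:
step_arm(targets="0 0 0 0;0 0 0 0;0 0 0 0")

```text
t: 6.7
tcp_pos: [0.5091, 0.2779, 0.2306]
tool_rot: [0.989, 0.147, 0.0, -0.0]
force: [0.8, 0.2, -0.4]
finger_gap: 0.269
gripper_force: 39.4
```

```bash
python3 - <<'E'
from h import *
from scipy.spatial.transform import Rotation as Ro
s=m.sense();R=Ro.from_quat(s["tool_rot"]).as_matrix();print(s["t"],s["tcp_pos"])
print((R.T@(np.array([.509,.2785,.098])-s["tcp_pos"])*1000).round(1))
a=m.snapshot("scene")[...,::-1];b=m.snapshot("top")[...,::-1]
cv2.imwrite("pics/g2.png",np.hstack([cv2.resize(a[50:220,220:390],(400,400)),cv2.resize(b[120:280,60:220],(400,400))]))
E
```

```text
6.7 [0.50908098 0.27788196 0.23056577]
[ 1.000e-01 -6.000e-01  1.326e+02]
```

View pics/g2.png

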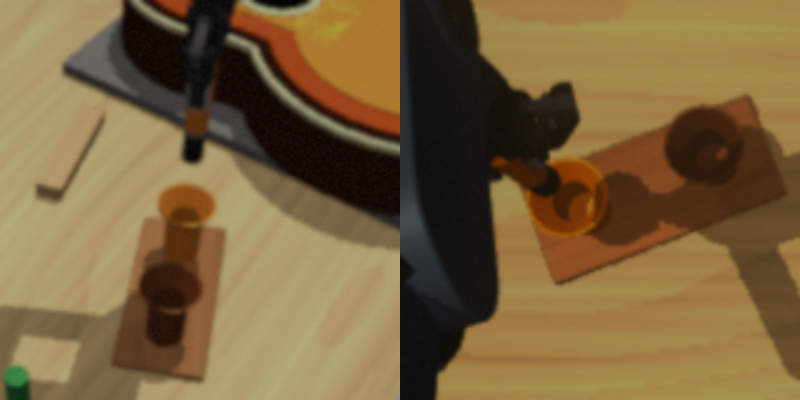

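The marker (scene px ≈(301,110)) is above the orange cup, with the guitar clear behind it. Descending.

Request:
step_arm(targets="0 -1 30 0;0 -1 60 0;0 -1 75 0;0 -1 85 0;0 -1 95 0;0 -1 105 0;0 -1 105 0")

```text
t: 7.5
tcp_pos: [0.5081, 0.2792, 0.1243]
tool_rot: [0.989, 0.147, -0.001, 0.0]
force: [-1.1, -0.1, 0.5]
finger_gap: 0.267
gripper_force: 39.4
```

Request:
step_arm(targets="0 0 8 0;0 0 16 0;0 0 24 0;0 0 28 0;0 0 28 0")

```text
t: 8.0
tcp_pos: [0.5082, 0.2793, 0.0965]
tool_rot: [0.989, 0.147, -0.001, 0.0]
force: [-1.6, 0.0, -1.4]
finger_gap: 0.268
gripper_force: 39.4
```

Request:
step_arm(targets="0 0 0 0;0 0 0 0;0 0 0 0;0 0 0 0;0 0 0 0", gripper=0.4)

```text
t: 8.5
tcp_pos: [0.5088, 0.2795, 0.0975]
tool_rot: [0.989, 0.147, 0.0, -0.0]
force: [0.3, 1.0, 0.2]
finger_gap: 0.6
gripper_force: 0.0
```

Request:
step_arm(targets="0 0 -30 0;0 0 -60 0;0 0 -100 0;0 0 -134 0;0 0 -134 0;0 0 -134 0")

```text
t: 9.1
tcp_pos: [0.5088, 0.2795, 0.2322]
tool_rot: [0.989, 0.147, 0.001, -0.0]
force: [-1.1, 0.5, 0.1]
finger_gap: 0.601
gripper_force: 0.0
```

```bash
python3 - <<'E'
from h import *
from scipy.spatial.transform import Rotation as Ro
s=m.sense();R=Ro.from_quat(s["tool_rot"]).as_matrix();print(s["t"],s["tcp_pos"])
print((R.T@(np.array([.584,-.0717,.23])-s["tcp_pos"])*1000).round(1))
E
```

```text
9.1 [0.50882096 0.2795     0.23216309]
[-30.5 357.9   2.1]
```

Move to the walnut marker, then check both that position and the amber seating.

Request:
step_arm(targets="-4 45 0 0;-8 90 0 0;-12 135 0 0;-16 180 0 0;-20 225 0 0;-23 270 0 0;-27 315 0 0;-29 345 0 0;-30 358 0 0;-30 358 0 0;-30 358 0 0;-30 358 0 0", gripper=0)

```text
t: 10.3
tcp_pos: [0.5835, -0.0698, 0.2309]
tool_rot: [0.989, 0.148, -0.001, -0.001]
force: [1.5, 1.1, 0.0]
finger_gap: 0.999
gripper_force: 0.0
```

Request:
step_arm(targets="0 0 0 0;0 0 0 0;0 0 0 0")

```text
t: 10.6
tcp_pos: [0.5843, -0.071, 0.2315]
tool_rot: [0.989, 0.148, 0.0, 0.0]
force: [0.2, -0.1, -1.0]
finger_gap: 1.0
gripper_force: 0.0
```

```bash
python3 - <<'E'
from h import *
from scipy.spatial.transform import Rotation as Ro
s=m.sense();R=Ro.from_quat(s["tool_rot"]).as_matrix();print(s["t"],s["tcp_pos"])
print((R.T@(np.array([.584,-.0717,.075])-s["tcp_pos"])*1000).round(1))
a=m.snapshot("scene")[...,::-1];b=m.snapshot("top")[...,::-1]
print(proj("scene",(.509,.2785,.134)),proj("top",(.509,.2785,.134)))
cv2.imwrite("pics/g3.png",np.hstack([cv2.resize(a[110:310,170:370],(400,400)),cv2.resize(b[120:280,60:220],(400,400))]))
E
```

```text
10.6 [ 0.5842875  -0.07098015  0.23151091]
[ -0.5   0.6 156.5]
[300.94268526 123.23241088] [119.51525548 194.13696775]
```

View pics/g3.png

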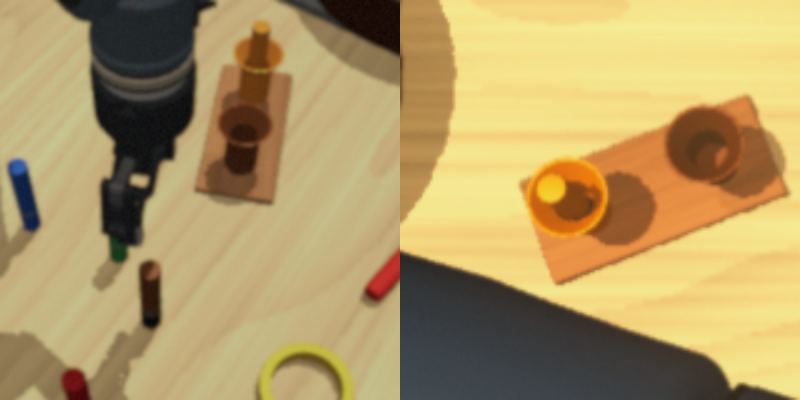

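Amber is seated: its top shows at scene (300,123.5) and top (120,195), against predicted (301,123) and (119.5,194). The walnut at scene (245,257) is undisturbed.

Request:
step_arm(targets="0 0 40 0;0 0 80 0;0 0 115 0;0 0 140 0;0 0 156 0;0 0 156 0;0 0 156 0")

```text
t: 11.4
tcp_pos: [0.5846, -0.0719, 0.0755]
tool_rot: [0.989, 0.147, 0.0, 0.0]
force: [-0.4, -0.2, -0.3]
finger_gap: 1.0
gripper_force: 0.0
```

Request:
step_arm(targets="0 0 0 0;0 0 0 0;0 0 0 0;0 0 0 0;0 0 0 0;0 0 0 0;0 0 0 0;0 0 0 0;0 0 0 0;0 0 0 0", gripper=1)

```text
t: 12.4
tcp_pos: [0.5847, -0.0718, 0.076]
tool_rot: [0.989, 0.147, 0.0, 0.0]
force: [0.3, 1.8, 5.9]
finger_gap: 0.269
gripper_force: 39.0
```

Request:
step_arm(targets="0 0 -30 0;0 0 -60 0;0 0 -100 0;0 0 -140 0;0 0 -156 0;0 0 -156 0;0 0 -156 0")

```text
t: 13.1
tcp_pos: [0.5836, -0.0716, 0.2305]
tool_rot: [0.989, 0.147, -0.001, -0.0]
force: [-0.4, 0.4, -1.4]
finger_gap: 0.27
gripper_force: 39.3
```

```bash
python3 - <<'E'
from h import *
from scipy.spatial.transform import Rotation as Ro
s=m.sense();R=Ro.from_quat(s["tool_rot"]).as_matrix();print(s["t"],s["tcp_pos"])
print((R.T@(np.array([.5525,.167,.098])-s["tcp_pos"])*1000).round(1))
E
```

```text
13.1 [ 0.58361548 -0.07155971  0.23047252]
[  39.9 -237.2  132.6]
```

Request:
step_arm(targets="7 -40 0 0;14 -80 0 0;21 -122 0 0;28 -164 0 0;34 -200 0 0;38 -225 0 0;40 -237 0 0;40 -237 0 0;40 -237 0 0;40 -237 0 0;40 -237 0 0;40 -237 0 0")

```text
t: 14.3
tcp_pos: [0.5538, 0.1656, 0.2314]
tool_rot: [0.989, 0.147, 0.0, 0.0]
force: [-1.0, 0.7, -0.2]
finger_gap: 0.268
gripper_force: 39.4
```

```bash
python3 - <<'E'
from h import *
from scipy.spatial.transform import Rotation as Ro
s=m.sense();R=Ro.from_quat(s["tool_rot"]).as_matrix();print(s["t"],s["tcp_pos"])
print((R.T@(np.array([.5525,.167,.098])-s["tcp_pos"])*1000).round(1))
a=m.snapshot("scene")[...,::-1];b=m.snapshot("top")[...,::-1]
cv2.imwrite("pics/g4.png",np.hstack([cv2.resize(a[80:240,220:380],(400,400)),cv2.resize(b[120:280,60:220],(400,400))]))
E
```

```text
14.3 [0.5538191  0.16557571 0.23136877]
[ -0.9  -1.8 133.4]
```

View pics/g4.png

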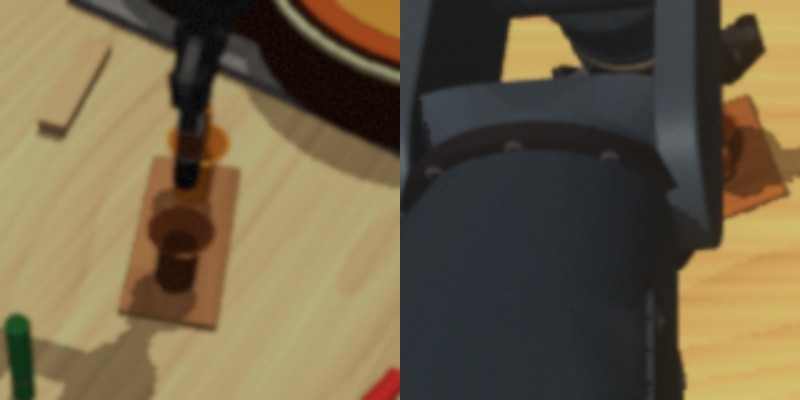

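The walnut marker hangs upright above the brown cup, cap at scene px ≈(295,153). Lowering it.

Request:
step_arm(targets="-1 -1 30 0;-1 -1 60 0;-1 -1 75 0;-1 -1 85 0;-1 -1 95 0;-1 -1 105 0;-1 -1 105 0")

```text
t: 15.1
tcp_pos: [0.5517, 0.1672, 0.1254]
tool_rot: [0.989, 0.147, -0.001, -0.0]
force: [-0.7, -0.2, -1.1]
finger_gap: 0.27
gripper_force: 39.4
```

Request:
step_arm(targets="0 0 8 0;0 0 16 0;0 0 24 0;0 0 28 0;0 0 28 0")

```text
t: 15.6
tcp_pos: [0.5517, 0.1672, 0.0975]
tool_rot: [0.989, 0.147, -0.001, -0.0]
force: [-0.7, -0.5, -0.8]
finger_gap: 0.274
gripper_force: 39.4
```

Request:
step_arm(targets="0 0 0 0;0 0 0 0;0 0 0 0;0 0 0 0;0 0 0 0", gripper=0.4)

```text
t: 16.1
tcp_pos: [0.5524, 0.1673, 0.0986]
tool_rot: [0.989, 0.147, 0.0, 0.0]
force: [-0.6, -0.4, 0.3]
finger_gap: 0.598
gripper_force: 0.0
```

Request:
step_arm(targets="0 0 -30 0;0 0 -60 0;0 0 -100 0;0 0 -134 0;0 0 -134 0;0 100 -134 0;0 140 -134 0;0 180 -134 0;0 180 -134 0;0 180 -134 0;0 180 -134 0;0 180 -134 0")

```text
t: 17.3
tcp_pos: [0.6038, -0.0037, 0.2316]
tool_rot: [0.989, 0.148, -0.001, -0.001]
force: [-0.3, 0.5, -1.0]
finger_gap: 0.601
gripper_force: 0.0
```

```bash
python3 - <<'E'
from h import *
a=m.snapshot("scene")[...,::-1];b=m.snapshot("top")[...,::-1]
for v in((.509,.2785,.134),(.5525,.167,.134)): print(proj("scene",v),proj("top",v))
cv2.imwrite("pics/g5.png",np.hstack([cv2.resize(a[80:240,220:380],(400,400)),cv2.resize(b[120:280,60:220],(400,400))]))
E
```

```text
[300.94268526 123.23241088] [119.51525548 194.13696775]
[293.18598529 158.47929789] [177.70876588 172.85870636]
```

View pics/g5.png

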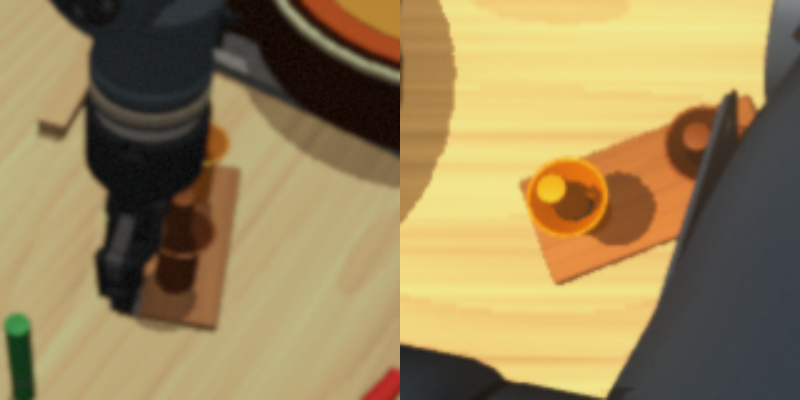

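In the top view the walnut's top is at (178,173) against a predicted seated (177.7,172.9), and amber is unchanged. Both are seated, so I'm handing in.

```bash
python3 -c "
from station import manip as m
print(m.sign_off())"
```

```text
the job is handed in; nothing more can be done
None
```

I put the amber marker in the orange cup and the walnut marker in the dark brown cup, both cap-down. The pictures show both seated at the bottom, and I handed the job in at about 17 s, but the hand-in did not report a verdict.

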